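Open the locked wash tank on the model-making bench

ROBOT

A 6-joint arm with a two-finger parallel gripper is mounted at the origin on the work surface. World frame = base frame: x ahead of the robot, y to its left, z up, the work surface at z = 0. Lengths are in m, angles in rad, forces in N, time in s.
With the tool pointing down it reaches from about 0.325 to 0.775 m from the base axis. Payload 5.5 kg.
Tool frame: the origin (TCP) lies at the very end of the fingers, on their centre line; the grasp point (between the pads) lies 19 mm behind it; x points along the fingers, y is the direction in which the jaws open and shut, and the axes are right-handed (so a half turn about x gives the same grasp; the last joint's range is limited). The gripper opens to 85 mm and grips with 20 to 120 N. Pads are 22 mm wide; open, the fingers measure 114 mm over their backs; the gripper's body (76 mm by 85 mm) begins 54 mm behind the grasp point. The pads swing forward as they close: fully open they stand 13 mm farther back than shut.
Start: joints at [-1.257, 0.091, 1.231, -0, 1.82, -0.057], TCP at [0.217, -0.559, 0.208] pointing down, gripper open.
Joint ranges: [-2.87, 2.87], [-0.86, 2.18], [0.17, 2.46], [-1.51, 4.65], [0.06, 2.69], [-2.65, 2.65]. Speed limits (rad/s): [2.57, 2.57, 3.01, 3.14, 3.14, 3.14].

INTERFACE

Orientations are given as a rotation vector (axis times angle).
In Python, from station import manip gives the robot as it stands. The module is installed in compiled form; this text tells all that it offers.
- The arm moves only by the shell command python3 -m creep 'ROWS' [OPENING] [FORCE]. ROWS is a JSON object of lists of equal length, an entry for each row: "slide": the shift along the tool's x, y, z in cm, a list of three; "rot": the turn, a rotation vector about the tool's x, y, z in degrees, a list of three. A call has 1 to 8 rows; each row shifts and turns the pose as measured when the row begins, along the tool's axes as they then stand; what a row does not reach is not made up. A row lasts 1/8 s, in which the tool goes at most 62.5 mm and 10.7 degrees, less where a joint would pass 70% of its speed; a pose out of reach is approached as far as the arm can. A call is refused whole if a number of a shift passes 6.25 or a number of a turn 10.7, either way. A call with a gripper value outside its range is refused whole. OPENING is the closure in counts, from 0 (fully open) to 255 (shut), set as the call begins (- or left out, the last holds). The fingers move at their own pace and stop on an object; FORCE is the grip in N (left out, the last holds). Time passes only in rows, so rows that do not move let the fingers close. It gives the time, the measured TCP pose, the force and the opening at its end, in the units of the state.
- manip.state(): the state, without advancing time (a new reading comes with each control period).
- manip.camera(name): name is "scene" or "top" or "wrist"; returns (picture, depth): 420x560x3 uint8, red, green, blue; 420x560 float32, m along the optical axis (not along the pixel's ray), 0 where there is no reading.
- manip.get_calibration(name): a dict with "fovy" (degrees; the focal length in pixels is half the picture's height over the tangent of half this angle, whatever the lens; pixels are square), "cx", "cy" (the principal point, pixels), "R" (3x3) and "t" (3): a world point X has camera coordinates R X + t. Camera axes: x right, y down, z forward; pixel columns grow to the right and rows downward; lengths in m; the calibration is good to about 2 mm. A picture is of the moment at which its call begins: read the wrist's pose just before it. get_calibration takes no time and is no camera call; for the wrist camera it gives the pose at the moment of the call.
- manip.close_job(): hands the job in, once; it reports no verdict.
Trained networks look in the newest picture that a camera, given by its name, has taken for a name from the list of things; names that differ only in an ending like _2 or _b are one class to them, and where a whole thing is asked for, a point or a joint stands for the part that bears it (a point fixed in the world has none). Each returns a list of dicts, best first, with "p" (0 to 1); they miss things now and then, are a little off and sometimes report something else, mostly with a low value. They report only what shows in the picture. A call takes as long as a camera call.
- manip.spot_in(label, camera): "box" ([left, top, width, height] as shares, 0 to 1, of the picture: columns of its width, rows of its height, round what is visible of it).
The state is a dict: "t": time; "joint_pos": joint angles; "qvel": joint speeds; "tau": joint torques, N m; "tcp_pos": TCP position; "tcp_rot": TCP orientation; "ft_force": force on the tool from outside, world axes, zero at the start; "moment": the same for the moment, N m; "finger_gap": opening from 0.0 (shut) to 1.0 (fully open).
Only numpy, scipy, OpenCV 4.12 (cv2) and the standard library are available. Lean on these libraries where they do the work, as an engineer would, in place of code of your own. Each camera call takes 0.05 s, during which the arm holds its last target.

TASK

The model parts have soaked long enough: open the steel wash tank. Its lid is locked by the big child-resistant cap on top, so press the cap down and, keeping it down, turn it anticlockwise (seen from above) until the lock is off, let go so that the lid springs part-way up, then swing the lid right up until it stands upright or leans back, and leave it standing open. Do not knock over or shift the paints, tools and models lying around.

Things in the scene. Friction and masses are not known exactly. Their poses are not given: they have to be found in the camera images.
- lid_hinge (a point): Middle of the lid's hinge line, on the tank's edge away from the robot, 100 mm above the table (level with the lid's underside). Its axes turn with the lid: lid shut, x points from the lip to the hinge (roughly away from the robot), y runs along the hinge, z up. The flat steel lid, 6 mm thick and 238 mm wide, runs from here 192 mm along -x.
- lid_lip (a point): Middle of the lid's free front edge (lip), carried by the lid, 192 mm along the lid's -x from the hinge and 3 mm above the lid's underside; axes as lid_hinge. The lip overhangs the tank's front wall by 22 mm and ends in a round rubber roll, 12 mm thick, 120 mm long, its axis 4 mm inside the edge.
- lid (a joint): Opening angle of the lid, rad: 0 shut, 1.57 upright, stop at 1.8 (leaning away from the robot). Locked, it rises by no more than about 0.03. Once unlocked and let go it springs up by itself to roughly 0.75 to 1.0 and stops; from there a light push (1 to 2 N at the lip) swings it farther, and its stiff hinge stays wherever it is left.
- bolt (a joint): Angle of the lock inside the lid, rad: starts locked between 0 and 0.15, 1.4 fully off (stop), anticlockwise from above positive. The lid is free from about 0.85 on. It stays where it is left (friction 0.1 N m) and turns only with the pressed cap. A small steel pointer flush on the lid beside the cap shows it: it points at the lip when locked.
- cap_top (a point): Centre of the flat top of the white ribbed cap, on its axis, mid-lid (85 mm from the hinge line), 36 mm above the lid's underside when not pressed. The cap is a disc, 92 mm diameter, 20 mm high. Across its centre, along this point's own x (z up), stands a straight grey bar 84 mm long, 12 mm thick, 18 mm tall, with flat floor either side of it.
- capspring (a joint): How far the cap is pressed down, m: 0 up, stop at 0.009. It starts to move at about 5 N, is 6.5 mm down at about 10 N and at its stop at about 12 N; it springs back up when let go.
- tank: The wash tank: a fixed steel box, 170 mm deep (its x), 230 mm wide (its y), 100 mm high to the rim, with the lid on top; origin at the centre of its underside, x pointing from the lip side to the hinge side, z up.
- cap (a joint): Turning angle of the cap, rad, anticlockwise from above positive, no stops; starts between -1.5 and 1.5. 0: the grip bar lies along the lid's x. It says nothing of the lock, but pressed 6 mm or more and turned, its teeth catch the lock after 0 to 0.4 rad of idle turning and drive it. Pressed less than 4 mm it may only spin idly. Several strokes are fine.
- dropper_mid (a point): Bystander: plastic dropper bottle, 36 mm diameter, 100 mm tall; centre, half-way up.
- paintpot_mid (a point): Bystander: small paint jar, 48 mm diameter, 60 mm tall; centre, half-way up.
- flask_mid (a point): Bystander: white bottle, 56 mm diameter, 150 mm tall; centre, half-way up.
- tape_mid (a point): Bystander: roll of masking tape lying flat, 100 mm diameter, 24 mm high; centre, half-way up.
- hull_mid (a point): Bystander: grey model tank hull, 170 x 116 x 55 mm; centre, about half-way up.
- palette_mid (a point): Bystander: shallow white palette tray, 120 x 160 x 22 mm; centre, half-way up.
- driver_mid (a point): Bystander: screwdriver lying flat, 170 mm long; its middle.

How it is judged:
On the way, in this order (a step that is already met when the one before it is completed fails the run):
1. the lock is turned off by the pressed cap while the lid is still down (value of joint bolt above 0.7 rad and value of joint lid below 0.2 rad).
2. the lid is swung up to about upright (value of joint lid above 1.4 rad), for 0.2 s.
At the end, for the whole second after the job is handed in: The lid stands open and still, at 1.4 rad (80 degrees) or more (below 0.05 rad/s), and the lock is off (bolt above 0.7 rad) (value of joint lid above 1.4 rad and velocity of joint lid between -0.05 and 0.05 rad/s and value of joint bolt above 0.7 rad); the robot touches nothing.
It fails at once if a bystander is shifted by more than 30 mm or knocked over (distance of any of dropper_mid, paintpot_mid, flask_mid, tape_mid, hull_mid, palette_mid, driver_mid from where it was at the start of the episode above 0.03 m or angle between any of dropper_mid, paintpot_mid, flask_mid's own z axis and vertical above 0.6 rad).
It also fails if it takes over 51 s, if anything falls off the work surface, if the arm or the gripper's body presses on something with over 40 N, if the wrist force passes 120 N, or if a joint passes its speed limit or range.

## Working session

There is one attempt and no reset: what is moved stays moved. The work goes in short steps, Python scripts to look and compute and a shell command to move; the robot and the scene stay as the last step left them, time stands still between calls to the robot, and variables do not carry over. Pictures are saved under pics/ and viewed, and the job is handed in when it is done.

```bash
ls; mkdir -p pics; cat > h.py <<'E'
import numpy as np, cv2
from station import manip
from scipy.spatial.transform import Rotation as Ro
def snap(n,fn):
    c=manip.get_calibration(n); p,d=manip.camera(n)
    cv2.imwrite('pics/'+fn+'.png',p[:,:,::-1]); np.savez('pics/'+fn+'.npz',p=p,d=d,R=c['R'],t=c['t'],f=210/np.tan(np.radians(c['fovy'])/2),cx=c['cx'],cy=c['cy'])
    return p,d
def cloud(fn):
    z=np.load('pics/'+fn+'.npz'); d=z['d']; v,u=np.mgrid[0:420,0:560]
    P=np.stack([(u-z['cx'])/z['f']*d,(v-z['cy'])/z['f']*d,d],-1)
    W=(P-z['t'])@z['R']; W[d==0]=np.nan
    return W,z['p']
E
python3 - <<'E'
from h import *
s=manip.state(); print(s)
snap('top','top0'); snap('scene','scene0')
W,p=cloud('top0')
print(manip.get_calibration('top'))
E
```

```text
pics
{'t': 0.0, 'joint_pos': array([-1.25672790e+00,  9.18707872e-02,  1.23189090e+00, -9.93889252e-06,
        1.81981589e+00, -5.66958385e-02]), 'qvel': array([ 1.37204077e-04, -6.87244040e-04,  1.35325470e-04, -5.24103959e-04,
       -2.85355211e-03, -5.91000681e-05]), 'tau': array([ 1.08985205e-03, -4.58726156e+01, -4.18020737e+01, -2.47519637e-05,
        1.15808932e-02, -6.25387401e-06]), 'tcp_pos': array([ 0.21729032, -0.55891187,  0.20674095]), 'tcp_rot': array([ 2.01944637,  0.38078733, -2.01998945]), 'ft_force': array([-0.97050196,  0.1746151 ,  0.59110821]), 'moment': array([ 0.02296638, -0.02125745,  0.01636483]), 'finger_gap': 0.9980507835277129}
{'fovy': 43.511603739892884, 'cx': 267.0765849756426, 'cy': 207.92985913302934, 'R': array([[-0.02969865, -0.99941729, -0.01682457],
       [-0.99385078,  0.03132114, -0.10620549],
       [ 0.10667057,  0.01356695, -0.99420185]]), 't': array([0.05911366, 0.5302813 , 1.62871736])}
```

View pics/top0.png

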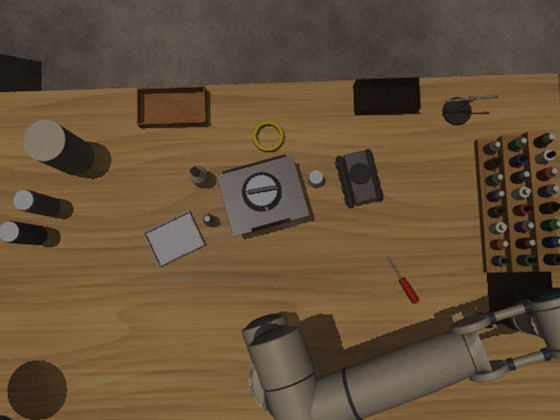

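View pics/scene0.png

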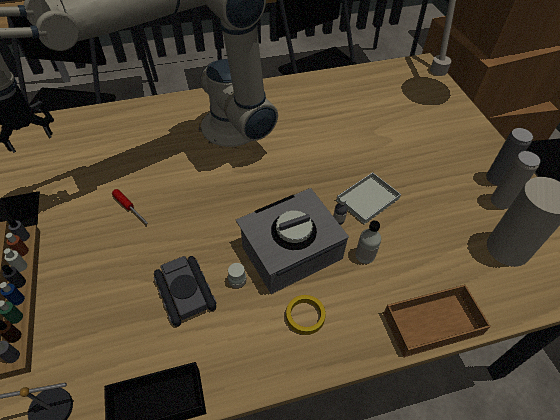

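The top view shows the cap at about (262,192), with the bar nearly horizontal and the lip at the bottom (dark roll near (268,228)). The jar is at (316,178), the flask at (198,176) and the dropper at (209,220). Next I'll measure these.

```bash
python3 - <<'E'
from h import *
W,p=cloud('top0')
Z=W[...,2]
r=np.s_[140:250,180:340]
m=np.zeros(Z.shape,bool); m[r]=True
lid=m&(Z>.095)&(Z<.116)
n,l,st,ce=cv2.connectedComponentsWithStats(lid.astype(np.uint8)); k=1+np.argmax(st[1:,4])
L=W[l==k]; print(len(L), L[:,2].mean())
rect=cv2.minAreaRect((L[:,:2]*1000).astype(np.float32)); print(rect, cv2.boxPoints(rect))
c=m&(Z>.122); n,l,st,ce=cv2.connectedComponentsWithStats(c.astype(np.uint8))
for i in range(1,n):
    if st[i,4]>5: print(ce[i],st[i,4],W[l==i].mean(0),np.ptp(W[l==i],axis=0),np.nanmax(Z[l==i]))
print(np.nanpercentile(Z[180:205,250:275],[5,25,50,75,95]))
b=c&(Z>.146)
print(b.sum());
for name in ['dropper_mid','paintpot_mid','flask_mid','tape_mid','hull_mid','palette_mid','driver_mid']:
    o=manip.spot_in(name,'top')
    for q in o[:1]:
        x,y,w,h=q['box']; u=int((x+w/2)*560); v=int((y+h/2)*420); print(name,q['p'],u,v,W[v,u])
big=cv2.resize(p[145:245,185:335],None,fx=5,fy=5,interpolation=cv2.INTER_CUBIC); cv2.imwrite('pics/z0.png',big[:,:,::-1])
E
```

```text
4304 0.10765097958048207
((568.0062255859375, 54.309043884277344), (203.68479919433594, 238.30157470703125), 13.609655380249023) [[440.98657 146.15012]
 [497.0603  -85.46027]
 [695.0259  -37.53203]
 [638.95215 194.07837]]
[195.06849315 170.78082192] 73 [0.63605931 0.25046911 0.14729245] [0.02628705 0.02395195 0.03324632] 0.1555274879827965
[261.60129032 189.86580645] 775 [0.57400172 0.05589447 0.13988262] [0.09507824 0.09217038 0.04322171] 0.1659823461331806
[0.12844687 0.13504994 0.1380225  0.14184655 0.15622083]
179
paintpot_mid 0.72 314 178 [ 0.61756491 -0.10608025  0.05833423]
flask_mid 0.19 262 197 [0.55287416 0.05534815 0.13882437]
tape_mid 0.89 267 134 [0.77559184 0.03627316 0.00452314]
hull_mid 0.84 359 177 [ 0.61761407 -0.24706343  0.04940985]
palette_mid 0.87 174 237 [0.45075079 0.34278205 0.00290031]
driver_mid 0.71 411 286 [ 0.27538941 -0.39518489  0.02408698]
```

```bash
python3 - <<'E'
from h import *
W,p=cloud('scene0')
Z=W[...,2]
L=W[(Z>.098)&(Z<.112)&(np.hypot(W[...,0]-.52,W[...,1]-0)<.4)]; print(len(L))
r=(slice(180,300),slice(225,360))
m=np.zeros(Z.shape,bool); m[r]=1
lid=m&(Z>.1)&(Z<.112)
n,l,st,ce=cv2.connectedComponentsWithStats(lid.astype(np.uint8)); k=1+np.argmax(st[1:,4]); L=W[l==k]
rect=cv2.minAreaRect((L[:,:2]*1000).astype(np.float32)); print(rect,L[:,2].mean())
b=m&(Z>.125); print(W[b].mean(0), (W[b].max(0)+W[b].min(0))/2, W[b].max(0))
E
```

```text
4700
((565.1423950195312, 54.603050231933594), (204.60472106933594, 240.05523681640625), 13.799479484558105) 0.10763367724613634
[0.57965449 0.05389703 0.1401911 ] [0.57354285 0.05577451 0.14263824] [0.62070064 0.10287944 0.160246  ]
```

View pics/z0.png

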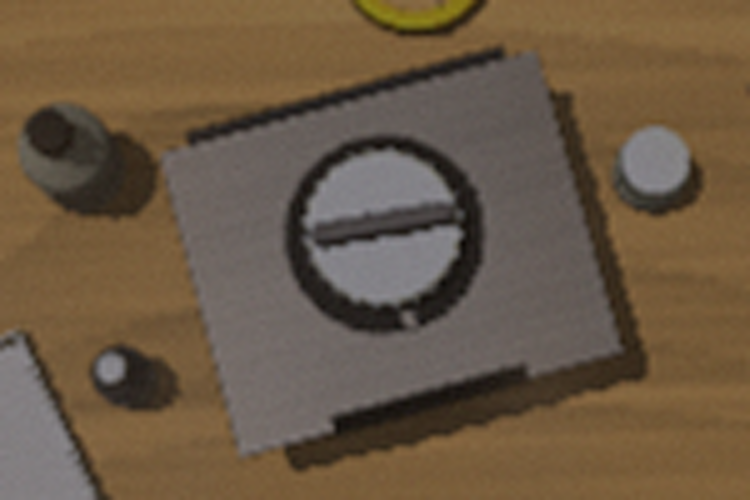

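```bash
python3 - <<'E'
from h import *
s=manip.state(); R=Ro.from_rotvec(s['tcp_rot']).as_matrix(); print(R.round(3))
for fn in ['top0','scene0']:
    W,p=cloud(fn); Z=W[...,2]
    near=np.hypot(W[...,0]-.574,W[...,1]-.0555)<.05
    z=Z[near]; print(fn,np.histogram(z,bins=np.arange(.1,.17,.004)))
    b=near&(Z>.149); q=W[b]
    print(b.sum(),q.mean(0),cv2.minAreaRect((q[:,:2]*1000).astype(np.float32)))
    c=q[:,:2]-q[:,:2].mean(0); u=np.linalg.svd(c,full_matrices=False)[2][0]; print('bar ang',np.degrees(np.arctan2(u[1],u[0])))
    f=near&(Z>.13)&(Z<.145);print('disc circ',cv2.minEnclosingCircle((W[f][:,:2]*1000).astype(np.float32)))
# image-based
z=np.load('pics/top0.npz')
def bp(u,v,h):
    d=np.array([(u-z['cx'])/z['f'],(v-z['cy'])/z['f'],1])@z['R']; o=-z['t']@z['R']; return o+d*(h-o[2])/d[2]
a=bp(185+312/5,145+233/5,.154);b=bp(185+460/5,145+213/5,.154);print(a,b,(a+b)/2,np.degrees(np.arctan2(*(b-a)[1::-1])))
E
```

```text
[[-0.     0.362 -0.932]
 [ 0.    -0.932 -0.362]
 [-1.    -0.     0.   ]]
top0 (array([  2,  16,  38,  31,   9,   2,   6,  50, 189, 257, 132,  18,  23,
        62,  33,   3,   1]), array([0.1  , 0.104, 0.108, 0.112, 0.116, 0.12 , 0.124, 0.128, 0.132,
       0.136, 0.14 , 0.144, 0.148, 0.152, 0.156, 0.16 , 0.164, 0.168]))
117 [0.57508815 0.05643241 0.15493288] ((575.5831909179688, 55.68119812011719), (13.100299835205078, 81.37735748291016), 8.378382682800293)
bar ang -81.78805286742295
disc circ ((576.0016479492188, 55.962650299072266), 47.47844696044922)
scene0 (array([  0,  17, 116,  29,   4,  27,  32,  41, 153, 432,  75,  29,  31,
        80,  47,   1,   0]), array([0.1  , 0.104, 0.108, 0.112, 0.116, 0.12 , 0.124, 0.128, 0.132,
       0.136, 0.14 , 0.144, 0.148, 0.152, 0.156, 0.16 , 0.164, 0.168]))
151 [0.57504644 0.05500376 0.1547289 ] ((573.4992065429688, 55.70524978637695), (14.381746292114258, 83.67511749267578), 7.889513969421387)
bar ang 97.73665308851885
disc circ ((572.79931640625, 55.443748474121094), 48.60340881347656)
[0.5681778  0.09719788 0.154     ] [0.57719369 0.01039587 0.154     ] [0.57268574 0.05379687 0.154     ] -84.07010356043988
```

```bash
python3 -m creep '{"slide":[[-1,0,-6],[-1,-0.4,-6],[-1,-0.4,-6],[-1,-0.4,-6],[-0.5,-0.4,-6],[0,-0.4,-6],[0,-0.4,-6],[0,-0.4,-6]],"rot":[[-6,0,0],[-6,0,0],[-6,0,0],[-6,0,0],[-6,0,0],[-6,0,0],[-6,0,0],[-6,0,0]]}' 0; cat >> h.py <<'E'
def err(tgt,ang):
    s=manip.state(); R=Ro.from_rotvec(s['tcp_rot']).as_matrix()
    d=R.T@(np.array(tgt)-s['tcp_pos']); y=np.degrees(np.arctan2(R[1,1],R[0,1]))
    print('pos',s['tcp_pos'].round(4),'t',round(s['t'],2),'q',s['joint_pos'].round(2),'F',s['ft_force'].round(1),'gap',s['finger_gap'])
    print('slide cm',(d*100).round(2),'yaw y',y.round(1),'rot x',-round((ang-y+180)%360-180,1)); print(R.round(3).tolist())
E
python3 -c "
from h import *
err([.574,.0555,.2],8)"
```

```text
t: 1.45
tcp_pos: [0.5473, -0.2183, 0.252]
tcp_rot: [1.459, 1.027, -1.459]
ft_force: [0.1, -0.2, -0.7]
finger_gap: 0.997
pos [ 0.5473 -0.2183  0.252 ] t 1.45 q [-0.44  0.08  1.17  0.    1.9  -0.09] F [ 0.1 -0.2 -0.7] gap 0.9968223325643967
slide cm [  5.23  -6.74 -26.67] yaw y -19.8 rot x -27.8
[[-0.001, 0.941, -0.338], [0.001, -0.338, -0.941], [-1.0, -0.001, -0.001]]
```

```bash
python3 -m creep '{"slide":[[0,-0.3,-5.4],[0,-0.3,-5.4],[0,-0.3,-5.4],[0.5,-0.3,-5.4],[1,-0.3,-5.4]],"rot":[[-5.6,0,0],[-5.6,0,0],[-5.6,0,0],[-5.6,0,0],[-5.6,0,0]]}'; 
python3 -c "
from h import *
err([.574,.0555,.2],8)
snap('wrist','w1')"
```

```text
t: 2.08
tcp_pos: [0.5722, 0.0581, 0.2371]
tcp_rot: [1.091, 1.281, -1.088]
ft_force: [1.4, 0.1, -0.4]
finger_gap: 0.995
pos [0.5722 0.0581 0.2371] t 2.08 q [ 0.04  0.03  1.24  0.    1.87 -0.12] F [ 1.4  0.1 -0.4] gap 0.9954650160164521
slide cm [3.71 0.13 0.29] yaw y 9.3 rot x 1.3
[[0.002, 0.987, 0.161], [0.001, 0.161, -0.987], [-1.0, 0.002, -0.001]]
```

View pics/w1.png

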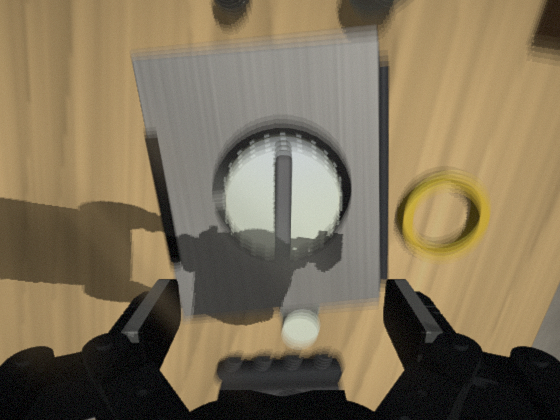

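The wrist view shows the bar at column 284 between the fingers (middle about 281), so the jaws straddle it well. I'll settle the arm and refine the cap pose from wrist depth.

```bash
python3 -m creep '{"slide":[[0,0.1,0.3],[0,0,0]],"rot":[[1.3,0,0],[0,0,0]]}'; 
python3 -c "
from h import *
snap('wrist','w2')
W,p=cloud('w2'); Z=W[...,2]
near=np.hypot(W[...,0]-.574,W[...,1]-.0555)<.05
print(np.histogram(Z[near],bins=np.arange(.1,.17,.004)))
q=W[near&(Z>.147)&(Z<.17)]
print(len(q),q.mean(0),cv2.minAreaRect((q[:,:2]*1000).astype(np.float32)))
f=near&(Z>.13)&(Z<.145);print(cv2.minEnclosingCircle((W[f][:,:2]*1000).astype(np.float32)))
c=q[:,:2]-q[:,:2].mean(0); u=np.linalg.svd(c,full_matrices=False)[2][0]; a=np.degrees(np.arctan2(u[1],u[0]));print('bar ang',a)
err([.574,.0555,.15],8)
"
```

```text
t: 2.38
tcp_pos: [0.572, 0.0627, 0.2355]
tcp_rot: [1.101, 1.281, -1.097]
ft_force: [0.3, 0.2, -0.3]
finger_gap: 1.0
(array([   0,  253,  369,    0,   29,   58,   78,  147, 6520, 2014,   14,
         13,  229, 1466,    0,    0,    0]), array([0.1  , 0.104, 0.108, 0.112, 0.116, 0.12 , 0.124, 0.128, 0.132,
       0.136, 0.14 , 0.144, 0.148, 0.152, 0.156, 0.16 , 0.164, 0.168]))
1697 [0.57267009 0.05925602 0.15302146] ((573.2779541015625, 56.76398849487305), (11.613653182983398, 83.64678192138672), 8.24188232421875)
((572.6876831054688, 55.9398193359375), 47.905181884765625)
bar ang -81.88718007199975
pos [0.572  0.0624 0.2356] t 2.42 q [ 0.05  0.03  1.24  0.01  1.87 -0.1 ] F [-1.4  0.3 -0.3] gap 1.001036999065805
slide cm [8.55 0.1  0.76] yaw y 8.6 rot x 0.6
[[-0.001, 0.989, 0.149], [0.005, 0.149, -0.989], [-1.0, -0.001, -0.005]]
```

```bash
python3 -m creep '{"slide":[[4,0.1,0.65],[3,0,0],[2,0,0],[0.5,0,0]],"rot":[[0.6,0,0],[0,0,0],[0,0,0],[0,0,0]]}'; python3 -c "
from h import *
err([.573,.0562,.14],8)"
```

```text
t: 2.92
tcp_pos: [0.5761, 0.0507, 0.1406]
tcp_rot: [1.118, 1.268, -1.109]
ft_force: [0.7, -0.2, 0.1]
finger_gap: 1.003
pos [0.5761 0.0507 0.1406] t 2.92 q [ 0.03  0.03  1.42  0.    1.69 -0.1 ] F [ 0.7 -0.2  0.1] gap 1.0032117994416874
slide cm [ 0.06 -0.23 -0.58] yaw y 7.4 rot x -0.6
[[0.004, 0.992, 0.129], [0.004, 0.129, -0.992], [-1.0, 0.004, -0.004]]
```

```bash
python3 -m creep '{"slide":[[0,-0.2,-0.45],[0,0,0]],"rot":[[-0.5,0,0],[0,0,0]]}'; python3 -c "
from h import *
err([.573,.0562,.14],8)"; python3 -m creep '{"slide":[[0,0,0],[0,0,0],[0,0,0],[0,0,0]],"rot":[[0,0,0],[0,0,0],[0,0,0],[0,0,0]]}' 255 50;python3 -c "
from h import *
err([.573,.0562,.136],8)"
```

```text
t: 3.18
tcp_pos: [0.5741, 0.0547, 0.1424]
tcp_rot: [1.113, 1.27, -1.101]
ft_force: [-0.1, -0.4, 0.8]
finger_gap: 0.999
pos [0.5741 0.0547 0.1424] t 3.17 q [ 0.03  0.02  1.42  0.    1.7  -0.1 ] F [-0.1 -0.4  0.8] gap 0.9994240167762012
slide cm [ 0.24 -0.09 -0.17] yaw y 7.9 rot x -0.1
[[0.006, 0.991, 0.137], [0.004, 0.137, -0.991], [-1.0, 0.006, -0.004]]
t: 3.68
tcp_pos: [0.5751, 0.0551, 0.145]
tcp_rot: [1.115, 1.267, -1.098]
ft_force: [0.7, 0.0, 0.1]
finger_gap: 0.144
pos [0.5751 0.0551 0.145 ] t 3.67 q [ 0.03  0.02  1.42  0.    1.7  -0.1 ] F [0.7 0.  0.1] gap 0.1442330618659465
slide cm [ 0.9  -0.2  -0.14] yaw y 7.9 rot x -0.1
[[0.01, 0.99, 0.138], [0.005, 0.138, -0.99], [-1.0, 0.011, -0.003]]
```

```bash
python3 -m creep '{"slide":[[0.4,0,0],[0.4,0,0],[0.3,0,0]],"rot":[[0,0,0],[0,0,0],[0,0,0]]}';python3 -c "
from h import *
err([.573,.0562,.136],8)"
```

```text
t: 4.05
tcp_pos: [0.5752, 0.0551, 0.1332]
tcp_rot: [1.114, 1.267, -1.098]
ft_force: [-0.5, 0.3, 0.1]
finger_gap: -0.002
pos [0.5752 0.0551 0.1332] t 4.05 q [ 0.03  0.02  1.44  0.    1.68 -0.1 ] F [-0.5  0.3  0.1] gap -0.0016835016851775573
slide cm [-0.29 -0.2  -0.14] yaw y 7.9 rot x -0.1
[[0.01, 0.99, 0.138], [0.005, 0.138, -0.99], [-1.0, 0.01, -0.003]]
```

The gap now reads shut with no force, so the bar isn't between the pads. I'll look.

```bash
python3 -c "
from h import *
snap('wrist','w3');snap('scene','s3')
p=cv2.imread('pics/s3.png'); cv2.imwrite('pics/s3z.png',cv2.resize(p[150:310,200:390],None,fx=4,fy=3.7))"
```

```text
(no output)
```

View pics/w3.png

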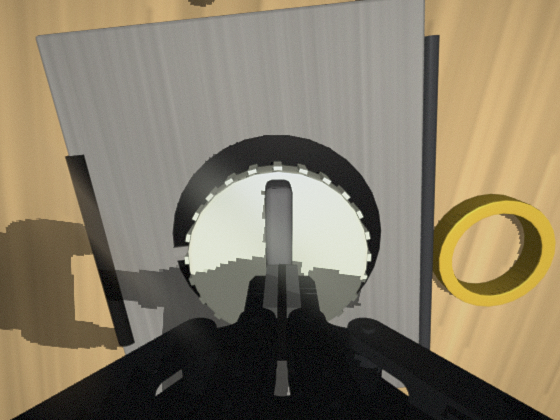

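View pics/s3z.png

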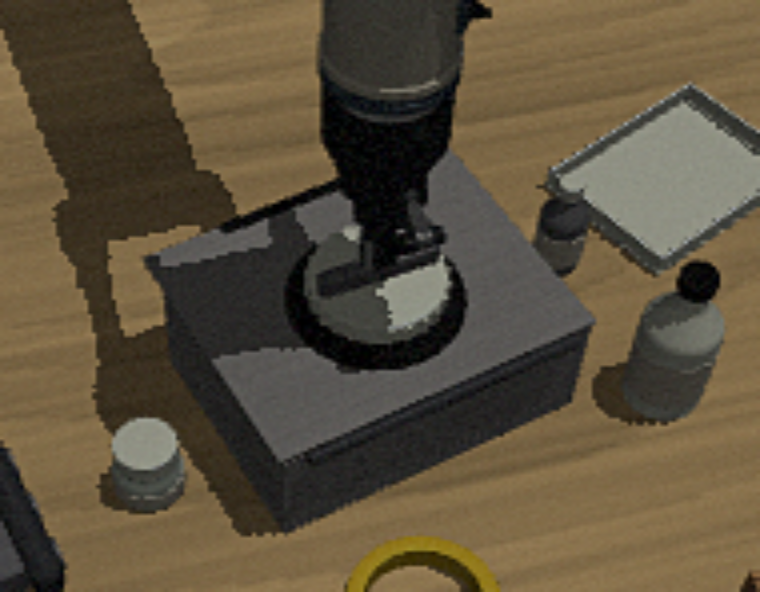

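```bash
python3 -c "
from h import *
W,p=cloud('w3'); Z=W[...,2]
near=np.hypot(W[...,0]-.574,W[...,1]-.056)<.047
for n in ['w2','w3']:
    W,p=cloud(n); Z=W[...,2]
    f=(np.hypot(W[...,0]-.574,W[...,1]-.056)<.044)&(W[...,1]>.06); print(np.histogram(Z[f],bins=np.arange(.12,.17,.003)))
W,p=cloud('w3')
for v in (260,270,285,300): print(v,[(u,W[v,u].round(3).tolist()) for u in range(240,322,8)])
cv2.imwrite('pics/w3z.png',cv2.resize(np.clip(p[160:420,180:380].astype(float)*2,0,255).astype(np.uint8)[:,:,::-1],None,fx=2.3,fy=2.3))
s=manip.state();print(s['tau'],s['finger_gap'],s['ft_force'])
"
```

```text
(array([   0,    0,    0,    1, 1199, 2442,   10,   10,   11,   14,  376,
        461,    0,    0,    0,    0]), array([0.12 , 0.123, 0.126, 0.129, 0.132, 0.135, 0.138, 0.141, 0.144,
       0.147, 0.15 , 0.153, 0.156, 0.159, 0.162, 0.165, 0.168]))
(array([   0,    0,    0,    0, 2793, 6007,   37,   35,   36,   57,  966,
       1115,   16,  109,  167,  196]), array([0.12 , 0.123, 0.126, 0.129, 0.132, 0.135, 0.138, 0.141, 0.144,
       0.147, 0.15 , 0.153, 0.156, 0.159, 0.162, 0.165, 0.168]))
260 [(240, [0.554, 0.054, 0.136]), (248, [0.558, 0.055, 0.136]), (256, [0.562, 0.056, 0.136]), (264, [0.566, 0.056, 0.136]), (272, [0.569, 0.064, 0.153]), (280, [0.572, 0.065, 0.153]), (288, [0.576, 0.065, 0.153]), (296, [0.582, 0.058, 0.136]), (304, [0.586, 0.058, 0.134]), (312, [0.59, 0.059, 0.136]), (320, [0.594, 0.06, 0.136])]
270 [(240, [0.554, 0.049, 0.136]), (248, [0.558, 0.05, 0.137]), (256, [0.562, 0.05, 0.135]), (264, [0.566, 0.05, 0.135]), (272, [0.569, 0.065, 0.163]), (280, [0.572, 0.066, 0.165]), (288, [0.576, 0.066, 0.163]), (296, [0.579, 0.067, 0.165]), (304, [0.586, 0.053, 0.135]),
[... 184 characters left out ...]
272, [0.569, 0.065, 0.177]), (280, [0.572, 0.065, 0.176]), (288, [0.575, 0.066, 0.176]), (296, [0.578, 0.066, 0.177]), (304, [0.582, 0.063, 0.169]), (312, [0.586, 0.063, 0.169]), (320, [0.596, 0.045, 0.135])]
300 [(240, [0.556, 0.032, 0.137]), (248, [0.561, 0.06, 0.18]), (256, [0.564, 0.061, 0.182]), (264, [0.567, 0.065, 0.188]), (272, [0.569, 0.066, 0.188]), (280, [0.572, 0.065, 0.187]), (288, [0.575, 0.066, 0.188]), (296, [0.578, 0.066, 0.187]), (304, [0.582, 0.063, 0.181]), (312, [0.585, 0.063, 0.181]), (320, [0.597, 0.037, 0.136])]
[ 4.90876206e-03 -4.30310369e+01 -4.21009505e+01  2.31990282e-02
 -1.08808600e-01 -9.42433348e-05] 0.0011712312429346325 [-0.12634608  0.83526813 -0.74169628]
```

View pics/w3z.png

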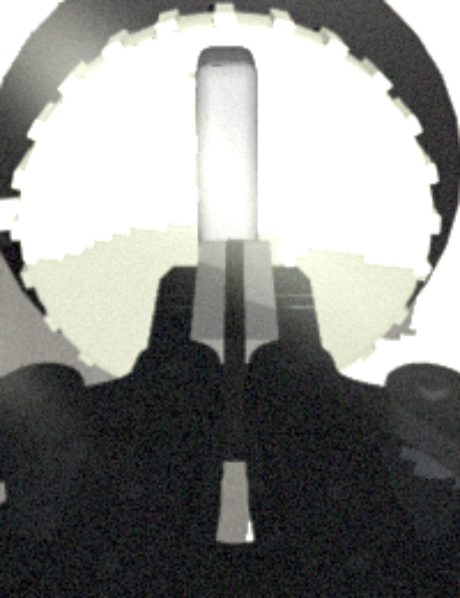

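Depth shows the shut pads sitting on top of the bar, with their ends at z of about 0.156 while the TCP reads 0.133. The real fingertips are therefore about 20 mm short of the reported TCP. I'll reopen and grip about 15–18 mm lower.

```bash
python3 -m creep '{"slide":[[0,-0.1,-0.1],[0,0,0],[0,0,0],[0,0,0],[0,0,0],[0,0,0]],"rot":[[0,0,0],[0,0,0],[0,0,0],[0,0,0],[0,0,0],[0,0,0]]}' 0 ;python3 -c "
from h import *
err([.573,.0562,.120],8)
snap('wrist','w4')
W,p=cloud('w4')
z=np.load('pics/w4.npz')['d']
v,u=np.where((z>0)&(W[...,2]>.145)&(W[...,2]<.2)&(abs(W[...,1]-.055)<.03)&(abs(W[...,0]-.574)>.02)&(abs(W[...,0]-.574)<.07))
q=W[v,u]; print(len(q))
for sgn in (-1,1):
    a=q[np.sign(q[:,0]-.574)==sgn]; print(a[:,2].min(),a[:,0].min(),a[:,0].max(),a[a[:,2].argsort()[:5]].round(3).tolist()) if len(a) else 0
"
```

```text
t: 4.9
tcp_pos: [0.574, 0.056, 0.1334]
tcp_rot: [1.114, 1.267, -1.098]
ft_force: [0.5, -0.3, -0.4]
finger_gap: 0.997
pos [0.574  0.056  0.1334] t 4.9 q [ 0.04  0.02  1.44  0.    1.68 -0.1 ] F [ 0.5 -0.3 -0.4] gap 0.9973250719129784
slide cm [ 1.34 -0.11 -0.03] yaw y 7.9 rot x -0.1
[[0.01, 0.99, 0.138], [0.005, 0.138, -0.99], [-1.0, 0.01, -0.003]]
5677
0.16625817223655592 0.5155943780341701 0.5324446580466138 [[0.53, 0.051, 0.166], [0.53, 0.054, 0.167], [0.531, 0.044, 0.167], [0.53, 0.054, 0.167], [0.53, 0.054, 0.167]]
0.16797427942874554 0.613185925800765 0.6282060052693248 [[0.616, 0.061, 0.168], [0.616, 0.056, 0.168], [0.615, 0.065, 0.168], [0.615, 0.067, 0.168], [0.616, 0.06, 0.168]]
```

View pics/w4.png

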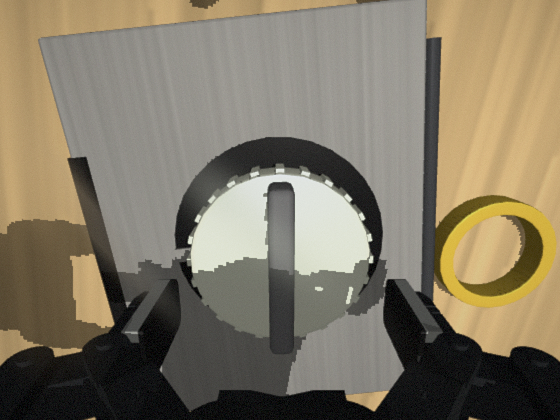

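Open tips sit at z≈0.167 with the TCP at 0.133, which confirms the offset. Lower by 1.6 cm and close.

```bash
python3 -m creep '{"slide":[[1.0,0,0],[0.5,0,0],[0.1,0,0]],"rot":[[0,0,0],[0,0,0],[0,0,0]]}' ;python3 -m creep '{"slide":[[0,0,0],[0,0,0],[0,0,0],[0,0,0],[0,0,0],[0,0,0],[0,0,0]],"rot":[[0,0,0],[0,0,0],[0,0,0],[0,0,0],[0,0,0],[0,0,0],[0,0,0]]}' 255 60;python3 -c "
from h import *
err([.573,.0562,.117],8)
snap('wrist','w5')
W,p=cloud('w5'); Z=W[...,2]
f=(np.hypot(W[...,0]-.574,W[...,1]-.056)<.044)&(W[...,1]>.06); print(np.histogram(Z[f],bins=np.arange(.12,.17,.003))[0])
"
```

```text
t: 5.32
tcp_pos: [0.5739, 0.0561, 0.1157]
tcp_rot: [1.114, 1.267, -1.098]
ft_force: [0.4, 0.4, 0.2]
finger_gap: 1.001
t: 6.2
tcp_pos: [0.5736, 0.056, 0.1161]
tcp_rot: [1.114, 1.268, -1.099]
ft_force: [-0.9, -0.5, 0.7]
finger_gap: 0.122
pos [0.5736 0.056  0.1161] t 6.2 q [ 0.04  0.02  1.47  0.    1.65 -0.1 ] F [-0.9 -0.5  0.7] gap 0.12204140930062236
slide cm [-0.09 -0.06 -0.03] yaw y 7.9 rot x -0.1
[[0.009, 0.99, 0.138], [0.004, 0.138, -0.99], [-1.0, 0.009, -0.003]]
[   0    0    0    0 3445 6827   62  122  210  246 1475 1632  254  256
  271  272]
```

View pics/w5.png

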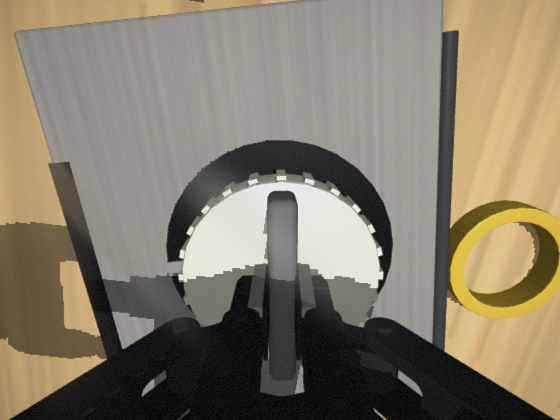

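Now the bar is gripped: it shows at column 282 between the pads, with the gap holding at 0.122. Press down.

```bash
python3 -m creep '{"slide":[[0.4,0,0],[0.3,0,0],[0.3,0,0]],"rot":[[0,0,0],[0,0,0],[0,0,0]]}';python3 -c "
from h import *
err([.573,.0562,.107],8)
"
```

```text
t: 6.62
tcp_pos: [0.5737, 0.056, 0.1101]
tcp_rot: [1.115, 1.266, -1.097]
ft_force: [-7.0, -0.9, 11.7]
finger_gap: 0.123
pos [0.5737 0.056  0.1101] t 6.62 q [ 0.04  0.02  1.48  0.    1.63 -0.1 ] F [-7.  -0.9 11.7] gap 0.12269973117379536
slide cm [ 0.31 -0.07 -0.03] yaw y 7.9 rot x -0.1
[[0.011, 0.99, 0.137], [0.004, 0.137, -0.991], [-1.0, 0.011, -0.003]]
```

```bash
python3 -m creep '{"slide":[[0.5,0,0],[0.6,0,0],[0.6,0,0]],"rot":[[0,0,0],[0,0,0],[-4,0,0]]}';python3 -c "
from h import *
err([.573,.0562,.107],8)
"
```

```text
t: 7.0
tcp_pos: [0.574, 0.056, 0.1053]
tcp_rot: [1.065, 1.289, -1.04]
ft_force: [-16.0, -1.4, 30.7]
finger_gap: 0.121
pos [0.574  0.056  0.1053] t 7.0 q [ 0.04  0.01  1.49  0.    1.62 -0.17] F [-16.   -1.4  30.7] gap 0.12129207628535561
slide cm [-0.17 -0.09 -0.04] yaw y 12.0 rot x 4.0
[[0.019, 0.978, 0.207], [0.004, 0.207, -0.978], [-1.0, 0.019, -0.0]]
```

```bash
python3 -m creep '{"slide":[[0.45,-0.1,0],[0.45,-0.1,0],[0.45,0,0],[0.45,0,0]],"rot":[[-8,0,0],[-8,0,0],[-8,0,0],[-8,0,0]]}';python3 -c "
from h import *
err([.573,.0562,.107],8)
print(manip.state()['moment'])
"
```

```text
t: 7.5
tcp_pos: [0.5742, 0.0563, 0.1055]
tcp_rot: [0.627, 1.453, -0.597]
ft_force: [-11.1, -0.7, 20.1]
finger_gap: 0.121
pos [0.5742 0.0563 0.1055] t 7.5 q [ 0.04 -0.    1.51  0.01  1.6  -0.75] F [-11.1  -0.7  20.1] gap 0.12087684464085635
slide cm [-0.16 -0.09 -0.07] yaw y 45.0 rot x 37.0
[[0.034, 0.707, 0.706], [0.006, 0.707, -0.708], [-0.999, 0.029, 0.02]]
[-0.06410635  2.37901702 -0.06911078]
```

```bash
python3 -m creep '{"slide":[[0.45,0,0],[0.45,0,0],[0.45,0,0],[0.45,0,0],[0.45,0,0],[0.45,0,0]],"rot":[[-9,0,0],[-9,0,0],[-9,0,0],[-9,0,0],[-9,0,0],[-9,0,0]]}';python3 -c "
from h import *
err([.573,.0562,.107],8)
print(manip.state()['moment'])
snap('wrist','w6')
"
```

```text
t: 8.25
tcp_pos: [0.5756, 0.0569, 0.1056]
tcp_rot: [-0.138, 1.514, 0.144]
ft_force: [-13.8, 1.7, 21.6]
finger_gap: 0.122
pos [0.5756 0.0569 0.1056] t 8.25 q [ 0.04 -0.01  1.52  0.01  1.58 -1.72] F [-13.8   1.7  21.6] gap 0.12212597854303643
slide cm [-0.16 -0.02 -0.26] yaw y 100.4 rot x 92.4
[[0.051, -0.18, 0.982], [0.008, 0.984, 0.18], [-0.999, -0.001, 0.052]]
[ 0.48987464  2.50831487 -3.51880711]
```

View pics/w6.png

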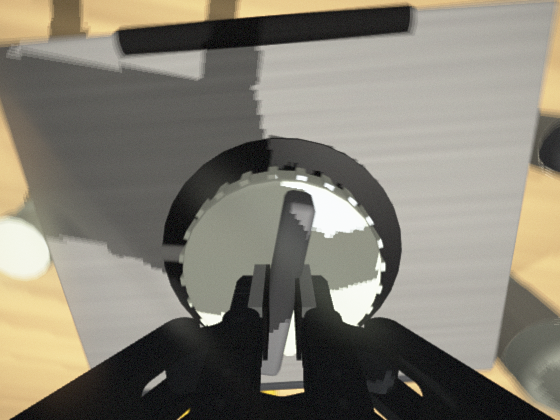

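The pointer has turned from the lip side to the left at (172,252), about a quarter turn. The twist moment has built to 3.5 N m, so the bolt is at its stop. Now release and lift away.

```bash
python3 -m creep '{"slide":[[0,0,0],[-0.2,0,0],[-0.2,0,0],[-0.5,0,0],[-2,0,0],[-4,0,0],[-5,0,0],[-5,0,0]],"rot":[[2,0,0],[0,0,0],[0,0,0],[0,0,0],[0,0,0],[0,0,0],[0,0,0],[0,0,0]]}' 0 60;python3 -c "
from h import *
err([.573,.0562,.107],8)
snap('scene','s7');snap('top','t7')
p=cv2.imread('pics/s7.png'); cv2.imwrite('pics/s7z.png',cv2.resize(p[110:310,180:400],None,fx=3.3,fy=3))
"
```

```text
t: 9.3
tcp_pos: [0.5657, 0.055, 0.2802]
tcp_rot: [-0.113, 1.515, 0.121]
ft_force: [0.6, -0.7, 0.1]
finger_gap: 1.002
pos [0.5657 0.055  0.2802] t 9.3 q [ 0.03 -0.02  1.22  0.01  1.89 -1.69] F [ 0.6 -0.7  0.1] gap 1.0021743949477608
slide cm [17.33 -0.   -0.17] yaw y 98.6 rot x 90.6
[[0.052, -0.15, 0.987], [0.009, 0.989, 0.15], [-0.999, 0.001, 0.052]]
```

View pics/s7z.png

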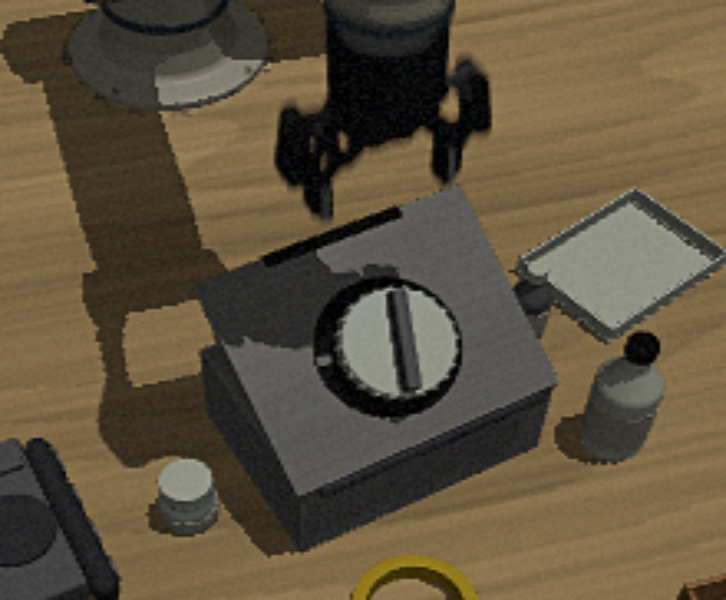

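```bash
python3 -m creep '{"slide":[[-1,0,-4],[0,0,-5],[0,0,-4],[0,0,-2],[0,0,0]],"rot":[[0,0,0],[0,0,0],[0,0,0],[0,0,0],[0,0,0]]}' 255 60;cat >> h.py <<'E'
def lidang():
    a=np.radians(13.7); e=np.array([np.cos(a),np.sin(a)])
    h=np.array([.573,.0562])+.085*e
    for n in ('scene','top'):
        snap(n,'l_'+n); W,p=cloud('l_'+n); d=W[...,:2]-h; X=d@e; Y=d@np.array([-e[1],e[0]]); Z=W[...,2]-.1
        r=np.hypot(X,Z); th=np.degrees(np.arctan2(Z,-X))
        m=(abs(Y)<.115)&(abs(Y)>.055)&(r>.05)&(r<.2)&(th>8)
        print(n,m.sum(),np.nanpercentile(th[m],[10,30,50,70,90]).round(1) if m.sum() else '')
E
python3 -c "
from h import *
lidang(); err([.44,.024,.19],13.7)"
```

```text
t: 10.02
tcp_pos: [0.4143, 0.0314, 0.2884]
tcp_rot: [-0.114, 1.503, 0.119]
ft_force: [-0.4, -0.1, 1.1]
finger_gap: -0.001
scene 2573 [44.1 44.8 45.4 46.2 48.2]
top 1339 [44.9 45.7 46.5 47.5 49.8]
pos [0.4154 0.0316 0.2879] t 10.12 q [-0.01 -0.42  1.55  0.01  1.96 -1.73] F [-0.  -0.5 -0.8] gap -0.00172027572709722
slide cm [ 9.92 -1.1   1.69] yaw y 98.6 rot x 84.9
[[0.063, -0.149, 0.987], [0.008, 0.989, 0.149], [-0.998, -0.001, 0.063]]
```

View pics/l_scene.png

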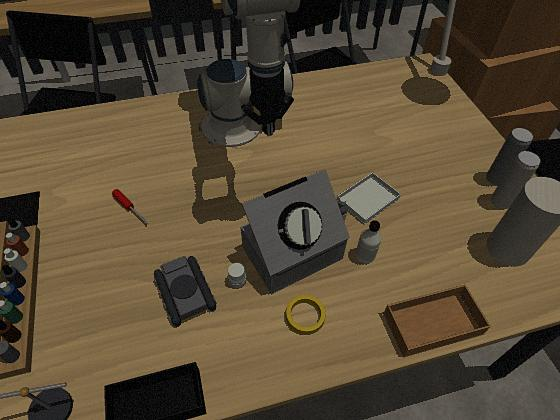

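The lid stands at about 44°. The hand is in front of it and clear of the lip. Lower the shut fingers to just below lip height, then push along the lid's x.

```bash
python3 -m creep '{"slide":[[4,0,0],[4,0,0],[1.8,-1,0],[0,0,0]],"rot":[[-5,0,0],[0,3,0],[0,0,0],[0,0,0]]}';python3 -c "
from h import *
err([.44,.024,.19],103.7)"
```

```text
t: 10.62
tcp_pos: [0.426, 0.022, 0.1876]
tcp_rot: [-0.193, 1.552, 0.184]
ft_force: [-0.5, -0.1, 0.5]
finger_gap: -0.001
pos [0.426  0.022  0.1876] t 10.62 q [-0.02 -0.39  1.7  -0.    1.82 -1.84] F [-0.5 -0.1  0.5] gap -0.0009728855075187243
slide cm [-0.22 -0.14  1.41] yaw y 103.8 rot x 0.1
[[0.011, -0.238, 0.971], [-0.005, 0.971, 0.238], [-1.0, -0.007, 0.01]]
```

```bash
python3 -m creep '{"slide":[[0,0,3],[0,0,3],[0,0,2],[-0.3,0,2],[-0.3,0,2],[-0.4,0,2],[-0.5,0,2]],"rot":[[0,0,0],[0,0,0],[0,0,0],[0,0,0],[0,0,0],[0,0,0],[0,0,0]]}';python3 -c "
from h import *
lidang();err([.656,.076,.23],103.7)"
```

```text
t: 11.5
tcp_pos: [0.5875, 0.0588, 0.2219]
tcp_rot: [-0.19, 1.536, 0.179]
ft_force: [-2.3, -0.6, -0.6]
finger_gap: -0.002
scene 2199 [73.5 74.  74.5 75.2 76.8]
top 139 [74.2 75.2 75.9 76.7 78.6]
pos [0.5885 0.0588 0.2214] t 11.6 q [ 0.05  0.04  1.26 -0.01  1.81 -1.76] F [0.4 0.5 0.2] gap -0.002585966494215516
slide cm [-0.67  0.09  6.98] yaw y 103.5 rot x -0.2
[[0.029, -0.233, 0.972], [-0.004, 0.972, 0.234], [-1.0, -0.01, 0.027]]
```

View pics/l_scene.png

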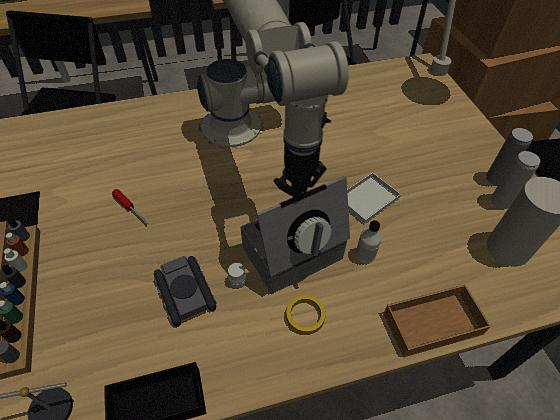

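The lid is now at about 74° and following the fingers. Push on past upright.

```bash
python3 -m creep '{"slide":[[-0.5,0,2],[-0.3,0,2],[-0.2,0,1.8],[0,0,1.2],[0,0,0]],"rot":[[0,0,0],[0,0,0],[0,0,0],[0,0,0],[0,0,0]]}';python3 -c "
from h import *
lidang();err([.656,.076,.23],103.7)"
```

```text
t: 12.22
tcp_pos: [0.6548, 0.0736, 0.2355]
tcp_rot: [-0.189, 1.538, 0.177]
ft_force: [0.2, -0.0, -0.6]
finger_gap: 0.0
scene 1389 [95.2 95.6 96.  96.7 98.1]
top 415 [94.1 94.5 94.7 95.1 95.8]
pos [0.6544 0.0735 0.2361] t 12.32 q [ 0.06  0.24  1.02 -0.01  1.86 -1.74] F [-0.4 -0.1 -0.5] gap 0.00014377063160560616
slide cm [0.61 0.21 0.19] yaw y 103.4 rot x -0.3
[[0.026, -0.231, 0.972], [-0.004, 0.973, 0.232], [-1.0, -0.01, 0.025]]
```

View pics/l_scene.png

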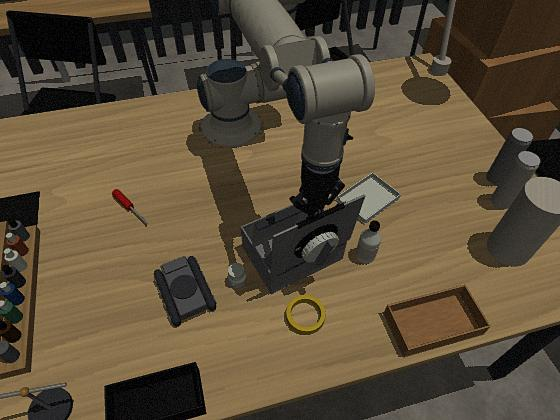

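The lid is at about 95°. I'll back away towards the robot and recheck.

```bash
python3 -m creep '{"slide":[[0,0,-2],[0,0,-4],[0,0,-4],[0,0,-4],[0,0,-2],[0,0,0],[0,0,0],[0,0,0]],"rot":[[0,0,0],[0,0,0],[0,0,0],[0,0,0],[0,0,0],[0,0,0],[0,0,0],[0,0,0]]}';python3 -c "
from h import *
lidang();err([.656,.076,.23],103.7)"
```

```text
t: 13.32
tcp_pos: [0.4927, 0.0344, 0.2358]
tcp_rot: [-0.188, 1.527, 0.175]
ft_force: [-0.5, 0.3, 0.2]
finger_gap: -0.002
scene 1393 [95.2 95.6 96.  96.6 98.1]
top 706 [94.1 94.4 94.7 95.  95.7]
pos [0.4926 0.0345 0.2355] t 13.43 q [ 0.   -0.22  1.48 -0.    1.85 -1.8 ] F [ 0.3 -0.9  0.3] gap -0.0036360674533292532
slide cm [ 1.13  0.29 16.82] yaw y 103.3 rot x -0.4
[[0.036, -0.23, 0.972], [-0.004, 0.973, 0.23], [-0.999, -0.013, 0.034]]
```

View pics/l_scene.png

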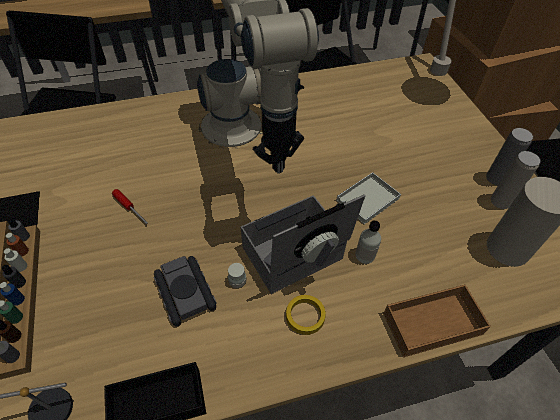

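The lid stands unaided at about 95°, unchanged since I backed off. The arm is clear and the bystanders are where they were. Handing in.

```bash
python3 -c "
from h import *
print(manip.close_job())"
```

```text
the job is handed in; nothing more can be done
None
```

The wash tank is open and the job is handed in; no verdict was reported. I gripped the cap's bar, pressed the cap to its stop and turned it about 92° anticlockwise. After I let go, the lid sprang up to about 44°. I then pushed the lip with shut fingers until the lid stood past upright.

**Last checks:**
- **Lid:** it measured about 95° in both fixed cameras, and the readings were the same before and after I backed the arm away.
- **Lock:** the pointer had turned about a quarter turn, and the twist moment rose to 3.5 N m at the end of the turn, so the bolt should be at its stop. I had no direct reading of its angle.
- **Clearance:** the arm is free of everything, with about 0 N on the wrist.
- **Bystanders:** none looks moved in the scene picture. I judged this by eye and did not measure it.
- **Time:** about 13.4 s of the 51 s allowed.

**Disagreement:** the real fingertips sat about 20 mm behind the reported TCP. Because of that, my first grip closed above the bar, without any contact force. I corrected it from the wrist depth picture and gripped again lower down.

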